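# Secure the hold-down frame and hold the gauge arm at its mark

## Robot

A 6-joint arm with a two-finger parallel gripper is mounted at the origin on the work surface. World frame = base frame: x ahead of the robot, y to its left, z up, the work surface at z = 0. Lengths are in m, angles in degrees, forces in N, time in s.
With the tool pointing down it reaches from about 0.3 to 0.875 m from the base axis. Payload 6.4 kg.
Tool frame: the origin (TCP) lies midway between the tips of the shut fingers; the grasp point (between the pads) lies 19 mm behind it; z points along the fingers, y is the line along which they close (so a half turn about z gives the same grasp; the last joint's range is limited). The gripper opens to 88 mm and grips with 3 to 60 N. Pads are 18 mm wide; open, the fingers measure 123 mm over their backs; the gripper's body (75 mm by 187 mm) begins 45 mm behind the grasp point.
Start: joints at [-82.122, 10.359, 92.074, -0, 77.567, -11.82], TCP at [0.194, -0.541, 0.239] pointing down, gripper open.
Joint ranges: [-171.53, 171.53], [-51.25, 118.39], [17.06, 147.69], [-65.23, 245.23], [0, 150.52], [-178.68, 178.68]. Speed limits (degrees/s): [147.25, 147.25, 172.46, 180, 180, 180].

## Interface

Orientations are given as [roll, pitch, yaw] about the fixed x, y, z axes, in that order (R = Rz(yaw) Ry(pitch) Rx(roll)).
In Python, from workcell import arm, move_gripper, solver, sensors, imaging, finish_job gives the robot as it stands. Calls block until the motion is done:
- arm.movep(position, orientation): joint-space move of the TCP to a pose.
- arm.move_straight(position, vel=0.15, rot=None, guard=None): straight line of the TCP; rot=None keeps the orientation; vel is the mean speed in m/s. With guard (N) it stops when the force on the tool has changed by that much, and returns True; else False.
- arm.set_joints(angles): joint-space move.
- move_gripper(opening, grasp_force=None): finger opening in m; grasp_force is the grip in N (None keeps the last); returns when the fingers have stopped.
- arm.pause(seconds).
- solver.ik(position, orientation): joint angles nearest the present ones, or None.
- sensors.get_state(): the state.
- imaging.read_camera(name): name is "side" or "top" or "wrist"; returns (picture, depth): 480x640x3 uint8, red, green, blue; 480x640 float32, m along the optical axis (not along the pixel's ray), 0 where there is no reading.
- imaging.camera_model(name): a dict with "intrinsics" (3x3 intrinsics, pixels), "extrinsics" (4x4, takes a point from camera to world coordinates). Camera axes: x right, y up, looking along -z (the intrinsics and any distortion apply to the point x, -y, -z); pixel columns grow to the right and rows downward; lengths in m; the calibration is good to about 2 mm. A picture is of the moment at which its call begins: read the wrist's pose just before it. camera_model takes no time and is no camera call; for the wrist camera it gives the pose at the moment of the call.
A pose or a line that the arm cannot do raises arm.MotionError and nothing moves.
- finish_job(): hands the job in; it is judged then, once.
Trained networks look in the newest picture that a camera, given by its name, has taken for a name from the list of things; names that differ only in an ending like _2 or _b are one class to them, and where a whole thing is asked for, a point or a joint stands for the part that bears it (a point fixed in the world has none). Each returns a list of dicts, best first, with "confidence" (0 to 1); they miss things now and then, are a little off and sometimes report something else, mostly with a low value. They report only what shows in the picture. A call takes as long as a camera call.
- imaging.look_for(camera, label): "location" ([column, row] in pixels, amid what is visible of it).
- imaging.place_of(camera, label): "location" ([column, row] in pixels: a listed point, or the origin of a listed thing).
The state is a dict: "t": time; "q": joint angles; "joint_velocities": joint speeds; "joint_efforts": joint torques, N m; "tcp_pos": TCP position; "ee_rot": TCP orientation; "ft_force": force on the tool from outside, world axes, zero at the start; "wrist_torque": the same for the moment, N m; "opening": finger opening in m; "gripper_force": force on a finger pad.
Only numpy, scipy, OpenCV 4.12 (cv2) and the standard library are available. Lean on these libraries where they do the work, as an engineer would, in place of code of your own. Each camera call takes 0.05 s, during which the arm holds its last target. There are 200 camera calls.

## Task

Get the scribing fixture ready for marking off: first turn the orange turnbutton all the way over the aluminium frame so that the frame is secured, then push the red lock button fully down to release the telescoping gauge arm, and pull the arm out by its black grip until its yellow pointer stands at the middle of the red rider on the scale. The arm springs back if let go, so finish while still holding the grip, steady, with the pointer at the rider; do not shift the rider, lift the frame or disturb the other things around.

Things in the scene. Friction and masses are not known exactly. Their poses are not given: they have to be found in the camera images.
- fixture: blue base plate 220 (x) x 360 (y) x 12, bolted down; origin: centre of its underside. x points away from the robot at yaw 0, y to its left. 'Fixture (x, y, z)' below means mm from this origin. Aluminium frame over the workpiece: x 1 to 103, y -62 to 72, top z 48. White scale rail, ticks every 10 mm: x -42 to -8, y -37 to 127, top z 28. Grey arm housing: x -78 to -42, y -170 to -40, top z 42
- frame (a joint): hinge of the aluminium hold-down frame over the workpiece, rad: 0 = down on the workpiece (as it starts, and where it stays), grows as its near edge lifts
- turnbutton (a joint): angle of the orange turnbutton, rad: 0 = open, long end to fixture -x; grows clockwise seen from above; at 1.571 it meets its stop, long end to fixture +y over the frame's right bar. Starts between 0 and 0.5, stays where left (friction 0.05 N m). Peg at fixture (45 - 40 cos a, -85 + 40 sin a)
- turn_pivot (a point): pivot of the turnbutton (vertical axis), fixture (45, -85, 49)
- turn_peg (a point): top centre of the turnbutton's upright orange finger peg, 12 dia, 40 mm from the pivot on the long end; peg top at z 95; the bar it stands on (16 wide) has its top at z 61, so 34 mm of the peg is free
- lock_button (a joint): travel of the red lock button, m: 0 = up (arm locked), 0.008 = fully down (arm released). About 2.5 N of friction, no spring: it stays down once pushed. The arm comes free from about 0.006 on.
- lock_top (a point): top centre of the red lock button, 22 dia, on the grey housing: fixture (-60, -115, 54) when up; it stands 12 mm above the housing when up, 4 mm when down; push straight down
- gauge_head: telescoping gauge arm, axes as the fixture's. Origin: centre of the underside of its outer head, fixture (-60, -10, 18) at home (start); slides 0 to 100 mm along fixture +y; a spring pulls it home with 2 N (home) to 5 N (out). Head: steel foot 22 x 22, 24 tall, on it an upright black grip 18 x 18, top 64 above the origin (fixture z 82). Within 60 mm of the grip nothing else is above fixture z 48
- pointer (a point): tip of the thin yellow pointer (4 wide) that reaches from the arm's head along +x over the scale, 33 mm from the head's axis, fixture z 32; it has the same fixture y as the head's axis
- mark (a point): centre of the red rider (18 along x, 8 along y, 10 high) on the white scale rail, fixture x -16; this is the set mark. It lies 40 to 85 mm from the pointer's home along fixture +y, its axes are parallel to the fixture's; it shifts if pushed with more than about 3 N
- parallel: loose bystander: bare steel bar 60x16x12 lying on the fixture's base plate, at its right (-y) end; origin: centre of its underside
- plug_gauge: loose bystander: brass plug 24 dia, 40 tall, standing on the fixture's base plate at its left (+y) end; origin: centre of its underside
- hammer: loose bystander: hammer lying on the bench at the near left; origin: underside, its length along its own x
- brush: loose bystander: brush lying on the bench to the right of the fixture; origin: underside, its length along its own x
- screwdriver: loose bystander: screwdriver lying on the bench to the left of the fixture; origin: underside, its length along its own x
- steel_block: loose bystander: bare steel block 60x110x50 on the bench, far left; origin: centre of its underside
- jar: loose bystander: blue jar with black lid, 64 dia, 70 tall, far right; origin: centre of its underside

How it is judged (in metres and radians):
On the way, in this order (a step that is already met when the one before it is completed fails the run):
1. the turnbutton is turned across the frame (value of joint turnbutton above 1.37 rad), for 0.2 s.
2. the lock button is pushed down (value of joint lock_button above 0.006 m), for 0.1 s.
3. the arm is held out with its pointer at the rider (y of pointer in the frame of mark between -0.005 and 0.005 m and contact force between the fingers and gauge_head above 1 N), for 0.3 s.
At the end, for the whole second after the job is handed in: The turnbutton lies across the frame (within 0.2 rad of its stop), the frame is down (under 0.05 rad), the lock button is down (over 6 mm), and the fingers still hold the arm's head (over 1 N) at rest (under 10 mm/s) with the pointer within 5 mm of the middle of the red rider along the scale (all of step 3 and value of joint turnbutton above 1.37 rad and value of joint frame below 0.05 rad and value of joint lock_button above 0.006 m and linear speed of gauge_head below 0.01 m/s); the arm keeps its last pose, push and grip.
It fails at once if the red rider is shifted by more than 4 mm (distance of mark from where it was at the start of the episode above 0.004 m).
It fails at once if the frame is lifted (value of joint frame above 0.15 rad).
It fails at once if another thing on the bench or fixture is moved by more than 25 mm (distance of any of parallel, plug_gauge, hammer, brush, screwdriver, steel_block, jar from where it was at the start of the episode above 0.025 m).
It also fails if it takes over 58 s, if anything falls off the work surface, if the arm or the gripper's body presses on something with over 40 N, if the wrist force passes 120 N, or if a joint passes its speed limit or range.

## Working session

There is one attempt and no reset: what is moved stays moved. The work goes in short steps, each a Python script; the robot and the scene stay as the last script left them, time stands still between calls to the robot, and variables do not carry over. Pictures are saved under pics/ and viewed, at most 10 in all, crops included, and the job is handed in when it is done.

```bash
mkdir -p pics; ls; cat > h.py <<'E'
import numpy as np, cv2
from workcell import arm, move_gripper, solver, sensors, imaging, finish_job
def ray(cam,px,m=None):
    m=m or imaging.camera_model(cam); K=np.array(m["intrinsics"]); T=np.array(m["extrinsics"])
    d=np.linalg.inv(K)@[px[0],px[1],1]; d=np.array([d[0],-d[1],-d[2]])
    return T[:3,3],T[:3,:3]@d
def at_z(cam,px,z,m=None):
    o,d=ray(cam,px,m); return o+d*(z-o[2])/d[2]
def proj(m,p):
    K=np.array(m["intrinsics"]); T=np.array(m["extrinsics"])
    c=T[:3,:3].T@(np.asarray(p)-T[:3,3]); u=K@[c[0],-c[1],-c[2]]; return u[:2]/u[2]
def save(img,n): cv2.imwrite("pics/"+n,cv2.cvtColor(img,cv2.COLOR_RGB2BGR))
E
python3 - <<'E'
from h import *
np.set_printoptions(precision=4,suppress=True)
Z=dict(turn_pivot=.049,turn_peg=.095,lock_top=.054,gauge_head=.018,pointer=.032,mark=.033,parallel=.012,plug_gauge=.012,fixture=0,frame=.048)
ims=[]
for c in("top","side"):
    im,d=imaging.read_camera(c); ims.append(im); print(c,imaging.camera_model(c).keys())
    for k,z in Z.items():
        for r in imaging.place_of(c,k)[:2]:
            print(k,np.round(r["location"],1),round(r["confidence"],2),at_z(c,r["location"],z))
save(ims[0],"top.png");save(ims[1],"side.png"); print(sensors.get_state()["t"])
E
```

```text
pics
top dict_keys(['intrinsics', 'extrinsics'])
turn_pivot [359.4 194.8] 0.57 [ 0.5785 -0.1233  0.049 ]
turn_pivot [378.1 204.5] 0.46 [ 0.5499 -0.1761  0.049 ]
turn_peg [322.7 219.1] 0.26 [ 0.4999 -0.0175  0.095 ]
lock_top [359.1 233.3] 0.6 [ 0.4663 -0.12    0.054 ]
gauge_head [323.8 217.6] 0.41 [ 0.519  -0.0215  0.018 ]
pointer [309.9 197. ] 0.48 [0.577  0.0182 0.032 ]
pointer [326.2 211.1] 0.43 [ 0.5352 -0.0284  0.032 ]
mark [308.4 200.2] 0.41 [0.5674 0.0226 0.033 ]
parallel [377.7 204. ] 0.46 [ 0.5594 -0.179   0.012 ]
plug_gauge [220.7 311.7] 0.66 [0.2516 0.2719 0.012 ]
plug_gauge [288.  162.9] 0.58 [0.685  0.0826 0.012 ]
fixture [328.1 200.1] 0.79 [ 0.5747 -0.0348 -0.    ]Traceback (most recent call last):
  File "<stdin>", line 8, in <module>
ValueError: it knows: brush, fixture, gauge_head, hammer, jar, lock_top, mark, parallel, plug_gauge, pointer, screwdriver, steel_block, turn_peg, turn_pivot
```

```bash
python3 - <<'E'
from h import *
np.set_printoptions(precision=4,suppress=True)
im,d=imaging.read_camera("top"); save(cv2.resize(im[100:340,150:470],(800,600),interpolation=cv2.INTER_CUBIC),"top.png")
im,d=imaging.read_camera("side"); save(im,"side.png")
for c in("top","side","wrist"): m=imaging.camera_model(c); print(c,m["intrinsics"],m["extrinsics"])
s=sensors.get_state();print(s["t"],s["tcp_pos"],s["ee_rot"])
E
```

```text
top [[560.2768   0.     320.7793]
 [  0.     560.2768 236.3462]
 [  0.       0.       1.    ]] [[-0.0078  0.9875 -0.1573  0.2106]
 [-1.     -0.0069  0.0063 -0.0022]
 [ 0.0051  0.1574  0.9875  1.6094]
 [ 0.      0.      0.      1.    ]]
side [[610.6467   0.     324.0154]
 [  0.     610.6467 231.6559]
 [  0.       0.       1.    ]] [[-0.7985  0.3885 -0.4599 -0.3344]
 [-0.602  -0.5265  0.6004  1.0386]
 [-0.0089  0.7562  0.6543  1.251 ]
 [ 0.      0.      0.      1.    ]]
wrist [[357.1785   0.     319.5076]
 [  0.     357.1785 238.906 ]
 [  0.       0.       1.    ]] [[ 0.3372  0.91    0.2413  0.2563]
 [-0.9414  0.326   0.086  -0.5197]
 [-0.0004 -0.2562  0.9666  0.3844]
 [ 0.      0.      0.      1.    ]]
0.6 [ 0.1938 -0.5414  0.2387] [-179.9989    0.0012   19.6986]
```

View pics/top.png

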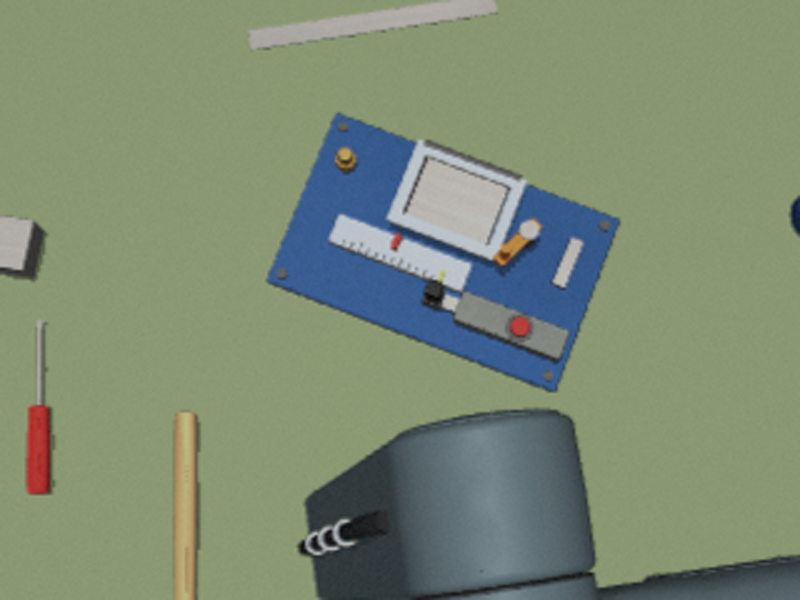

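View pics/side.png

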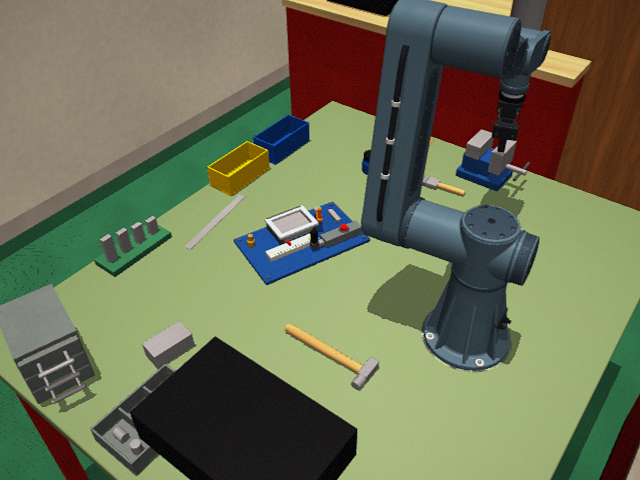

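```bash
python3 - <<'E'
from h import *
np.set_printoptions(precision=4,suppress=True)
y=np.radians(-23)
arm.movep([.575+.05*np.cos(y),-.035+.05*np.sin(y),.25],[180,0,-23]); arm.pause(.3)
m=imaging.camera_model("wrist"); im,d=imaging.read_camera("wrist"); np.savez("w1.npz",im=im,d=d,K=m["intrinsics"],T=m["extrinsics"])
save(im,"w1.png")
Z=dict(turn_pivot=.049,turn_peg=.095,lock_top=.054,gauge_head=.018,pointer=.032,mark=.033,parallel=.012,plug_gauge=.012,fixture=0)
for k,z in Z.items():
    for r in imaging.place_of("wrist",k)[:2]:
        print(k,np.round(r["location"],1),round(r["confidence"],2),at_z("wrist",r["location"],z,m))
s=sensors.get_state();print(s["t"],s["tcp_pos"],s["ee_rot"],s["q"],s["ft_force"])
E
```

```text
turn_pivot [400.5 213. ] 0.93 [ 0.5905 -0.1287  0.049 ]
turn_pivot [442.9 220.3] 0.33 [ 0.5672 -0.1649  0.049 ]
turn_peg [400.5 214.9] 0.47 [ 0.6011 -0.1219  0.095 ]
lock_top [426.8 319.4] 0.46 [ 0.4738 -0.1151  0.054 ]
gauge_head [328.3 302.6] 0.96 [ 0.5163 -0.0214  0.018 ]
pointer [327.8 283.3] 0.86 [ 0.5437 -0.0319  0.032 ]
mark [270.4 272.5] 0.71 [0.5798 0.0201 0.033 ]
parallel [444.9 216. ] 0.78 [ 0.5587 -0.1773  0.012 ]
plug_gauge [182.3 204.8] 0.79 [0.6818 0.0809 0.012 ]
fixture [318.5 245. ] 0.63 [ 0.5792 -0.0359  0.    ]
3.7083 [ 0.621  -0.0545  0.25  ] [180.      -0.0027 -22.9966] [-15.9083  15.9268  84.0424  -0.0004  80.0282  97.0884] [ 0.094  -0.5374 -0.5363]
```

View pics/w1.png

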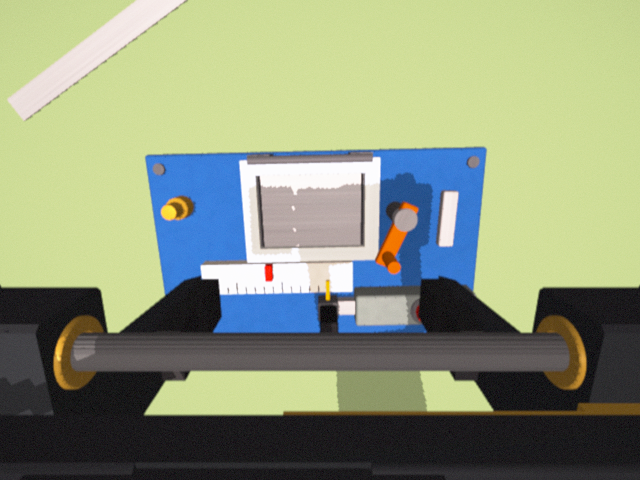

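```bash
cat > fit.py <<'E'
from h import *
from scipy.optimize import least_squares
np.set_printoptions(precision=4,suppress=True)
z=np.load("w1.npz"); m=dict(intrinsics=z["K"],extrinsics=z["T"])
P={(110,180,12):(147,155.5),(110,-180,12):(485.5,147.5),(1,72,48):(247,261.5),(1,-62,48):(378,261.5),(103,72,48):(241,163),
 (-8,127,28):(202,264),(-42,127,28):(203,293.5),(-27,-10,32):(327.9,281),(-45,-40,42):(356,289),(45,-85,57):(403,215),(-60,-10,18+64):(328.3,317)}
P.pop((-60,-10,82));P.pop((-45,-40,42));P.pop((-27,-10,32))
def W(p,f):
    c,s=np.cos(p[2]),np.sin(p[2]); f=np.asarray(f)/1000.
    return np.array([p[0]+c*f[0]-s*f[1],p[1]+s*f[0]+c*f[1],f[2]])
def res(p): return np.array([proj(m,W(p,f))-u for f,u in P.items()])
if __name__=="__main__":
    r=least_squares(lambda p:res(p).ravel(),[.579,-.036,-.4],loss="soft_l1"); p=r.x
    print(p[:2],np.degrees(p[2]))
    for f,e in zip(P,res(p)): print(f,e)
    np.save("p.npy",p)
    c,s=np.cos(p[2]),np.sin(p[2])
    inv=lambda w:np.array([c*(w[0]-p[0])+s*(w[1]-p[1]),-s*(w[0]-p[0])+c*(w[1]-p[1])])*1000
    print("mark",inv(at_z("wrist",(269,272.5),.035,m)),"pointer",inv(at_z("wrist",(328,280.5),.032,m)))
    print("peg top",inv(at_z("wrist",(394,268),.095,m)),"net lock",inv([.4738,-.1151]),"top lock",inv([.4663,-.12]))
    for a in (0,.1,.2,.3,.4,.5): print(a,proj(m,W(p,(45-40*np.cos(a),-85+40*np.sin(a),95))))
E
python3 fit.py
```

```text
[ 0.5754 -0.0332] -21.949426467417233
(110, 180, 12) [-3.5732 -1.2465]
(110, -180, 12) [2.9566 0.0528]
(1, 72, 48) [0.1584 0.8926]
(1, -62, 48) [-0.0352 -1.4197]
(103, 72, 48) [-1.4334 -2.3458]
(-8, 127, 28) [-1.1844  1.256 ]
(-42, 127, 28) [1.0026 0.7477]
(45, -85, 57) [1.2915 4.2931]
mark [-15.1597  52.268 ] pointer [-26.6688 -10.8818]
peg top [  8.9795 -68.6871] net lock [ -63.6639 -113.9094] top lock [ -68.7887 -121.2576]
0 [412.1386 271.8939]
0.1 [407.6695 271.7611]
0.2 [403.2628 271.2074]
0.3 [398.9583 270.237 ]
0.4 [394.7954 268.858 ]
0.5 [390.8123 267.0817]
```

Wrist picture: red rider at (269,273), yellow pointer tip at (328,281), peg top at (394,268), pivot at (404,216). The turnbutton starts at about 0.42 rad. I'll grip the peg and turn it.

```bash
cat >> fit.py <<'E'
p=np.load("p.npy")
E
python3 - <<'E'
from fit import *
yaw=-79
F=lambda a,z:W(p,(45-40*np.cos(a),-85+40*np.sin(a),z))
move_gripper(.04,12)
arm.movep(F(.425,130),[180,0,yaw])
print("touch",arm.move_straight(F(.425,68),.08,guard=8), sensors.get_state()["tcp_pos"])
move_gripper(0.0,12); s=sensors.get_state(); print(s["opening"],s["gripper_force"],s["ft_force"])
f0=None
for a in (.65,.88,1.11,1.34,1.5,1.6):
    g=arm.move_straight(F(a,68),.06,guard=20); s=sensors.get_state(); print(a,g,s["ft_force"],s["opening"],s["tcp_pos"]-F(a,68))
    if g: break
m=imaging.camera_model("wrist"); im,d=imaging.read_camera("wrist"); save(im,"w2.png"); print(s["t"])
E
```

```text
touch False [ 0.5582 -0.1002  0.0684]
0.011311020357504786 11.999665307812393 [-0.9622  0.448   2.0568]
0.65 False [-3.6278  3.4     5.1781] 0.01125708994943186 [-0.0004  0.0009  0.    ]
0.88 False [-2.9747  4.85    3.7151] 0.011563058458988727 [-0.0004  0.0012 -0.0002]
1.11 False [-1.24    5.048   1.0295] 0.011245442175793261 [-0.0002  0.001  -0.0004]
1.34 False [-0.0427  4.481  -1.9422] 0.01168952389261966 [-0.0001  0.0004 -0.0004]
1.5 False [-0.1932  2.2712 -3.3665] 0.011597191546793983 [-0.0002  0.     -0.0004]
1.6 False [-3.9975  3.1042 -1.9051] 0.011158891681132526 [-0.0008  0.0001 -0.0005]
8.5583
```

View pics/w2.png

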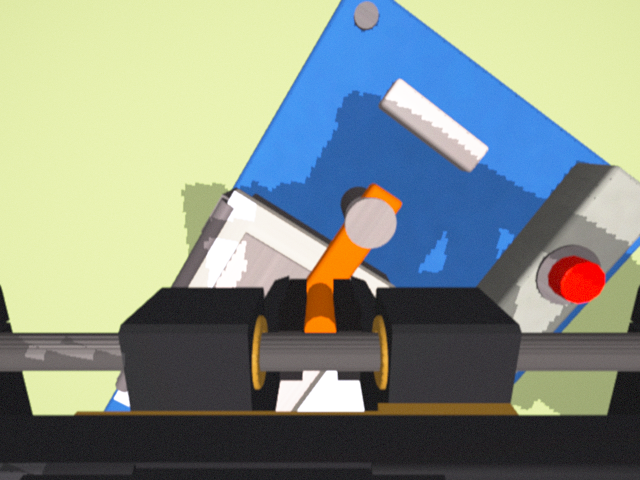

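The turnbutton lies across the frame and the peg is held between the fingers. The red lock button shows at (577,280). I'll press to the stop, release the peg, then push the button.

```bash
python3 - <<'E'
from fit import *
F=lambda a,z:W(p,(45-40*np.cos(a),-85+40*np.sin(a),z))
m=imaging.camera_model("wrist"); L=at_z("wrist",(577,276),.054,m); print("lock img",L,"model",W(p,(-60,-115,54)))
print(arm.move_straight(F(1.66,68),.03,guard=8)); s=sensors.get_state(); print(s["ft_force"])
arm.move_straight(F(1.585,68),.03)
move_gripper(.03); t=sensors.get_state()["tcp_pos"]
arm.move_straight([t[0],t[1],.15],.15)
move_gripper(0.0,20)
arm.movep([*W(p,(-90,-115,0))[:2],.16],[180,0,-22]); arm.pause(.2)
m=imaging.camera_model("wrist"); im,d=imaging.read_camera("wrist"); save(im,"w3.png")
for k,z in dict(lock_top=.054,turn_peg=.095,pointer=.032,mark=.035,turn_pivot=.049).items():
    for r in imaging.place_of("wrist",k)[:1]:
        w=at_z("wrist",r["location"],z,m); print(k,r,w)
print(W(p,(-60,-115,54)),W(p,(45,-45,95)),W(p,(-27,-10,32)),sensors.get_state()["t"])
E
```

```text
lock img [ 0.4823 -0.121   0.054 ] model [ 0.4768 -0.1175  0.054 ]
False
[-11.2523   5.423    2.7376]
lock_top {'location': [319.2, 196.8], 'confidence': 0.71} [ 0.4777 -0.1176  0.054 ]
turn_peg {'location': [182.4, 7.4], 'confidence': 0.75} [ 0.6015 -0.0909  0.095 ]
pointer {'location': [179.7, 151.2], 'confidence': 0.97} [ 0.5452 -0.0328  0.032 ]
mark {'location': [91.1, 132.2], 'confidence': 0.83} [0.5809 0.0195 0.035 ]
turn_pivot {'location': [271.3, 34.3], 'confidence': 0.66} [ 0.5861 -0.1281  0.049 ]
[ 0.4768 -0.1175  0.054 ] [ 0.6003 -0.0918  0.095 ] [ 0.5466 -0.0324  0.032 ] 12.4083
```

View pics/w3.png

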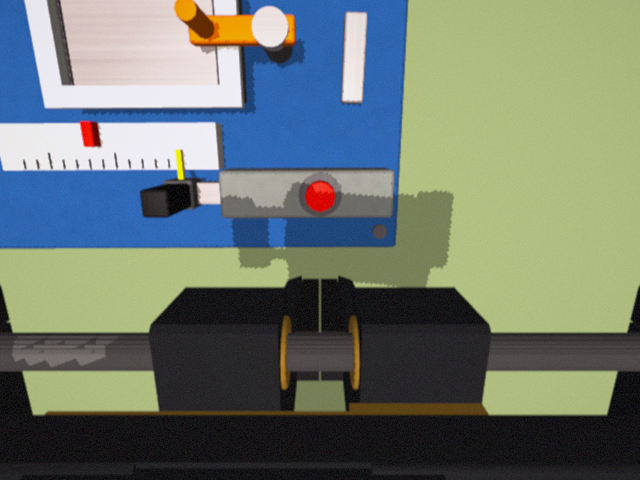

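The turnbutton is across, the frame is clear, and the fit agrees to about 1 mm. The lock button is at (319,196), pointer at (180,151), rider at (90,133). Next I'll press the lock.

```bash
python3 - <<'E'
from fit import *
st=lambda:sensors.get_state()
arm.move_straight(W(p,(-60,-115,75)),.12)
print(st()["ft_force"])
g=arm.move_straight(W(p,(-60,-115,43.5)),.02,guard=20); s=st(); print(g,s["tcp_pos"],s["ft_force"])
arm.pause(.3); s=st(); print(s["tcp_pos"],s["ft_force"])
arm.move_straight(W(p,(-60,-115,110)),.12)
move_gripper(.05,25)
arm.move_straight(W(p,(-60,-10,110)),.12)
print(arm.move_straight(W(p,(-60,-10,54)),.06,guard=8),st()["tcp_pos"])
m=imaging.camera_model("wrist"); im,d=imaging.read_camera("wrist"); save(im,"w4.png")
for k,z in dict(pointer=.032,mark=.035).items():
    for r in imaging.place_of("wrist",k)[:1]: print(k,r,at_z("wrist",r["location"],z,m))
print(st()["t"])
E
```

```text
[-0.4893  0.2807 -0.9176]
True [ 0.4767 -0.1175  0.0464] [-1.5484  1.258   7.0039]
[ 0.4767 -0.1174  0.0464] [-1.9691  0.9217  5.9761]
False [ 0.5164 -0.0202  0.0544]
pointer {'location': [321.0, 217.9], 'confidence': 0.71} [ 0.546 -0.033  0.032]
mark {'location': [186.8, 194.2], 'confidence': 0.56} [0.5802 0.0202 0.035 ]
18.725
```

View pics/w4.png

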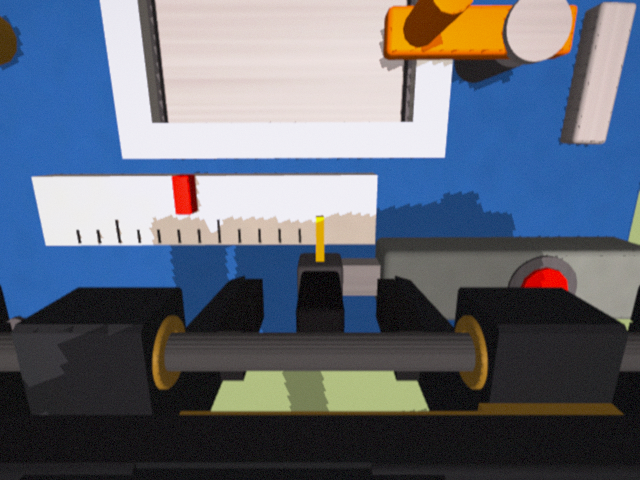

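The button is down and the open fingers straddle the grip. Pointer is at (320,218), rider at (185,195). Next: grip and pull 62 mm.

```bash
python3 - <<'E'
from fit import *
st=lambda:sensors.get_state()
move_gripper(0,30); s=st(); print(s["opening"],s["gripper_force"])
g=arm.move_straight(W(p,(-60,15,54)),.05,guard=15); print(g,st()["ft_force"])
if not g: g=arm.move_straight(W(p,(-60,51.5,54)),.05,guard=15)
arm.pause(.4); s=st(); print(g,s["ft_force"],s["gripper_force"],s["opening"],s["tcp_pos"])
m=imaging.camera_model("wrist"); im,d=imaging.read_camera("wrist"); save(im,"w5.png")
for k,z in dict(pointer=.032,mark=.035).items():
    for r in imaging.place_of("wrist",k)[:1]:
        w=at_z("wrist",r["location"],z,m); print(k,r,w,"fy",(-np.sin(p[2])*(w[0]-p[0])+np.cos(p[2])*(w[1]-p[1])))
print(st()["t"])
E
```

```text
0.017557407352497466 29.999073520302773
False [-2.2231 -1.5026  2.0129]
False [-5.0998 -1.6451  4.8803] 30.00059856567532 0.017286563341039993 [0.5388 0.0369 0.054 ]
pointer {'location': [316.2, 216.9], 'confidence': 0.88} [0.5697 0.0259 0.032 ] fy 0.05274615900746085
mark {'location': [316.7, 191.8], 'confidence': 0.94} [0.5811 0.021  0.035 ] fy 0.052444811524990906
21.3917
```

View pics/w5.png

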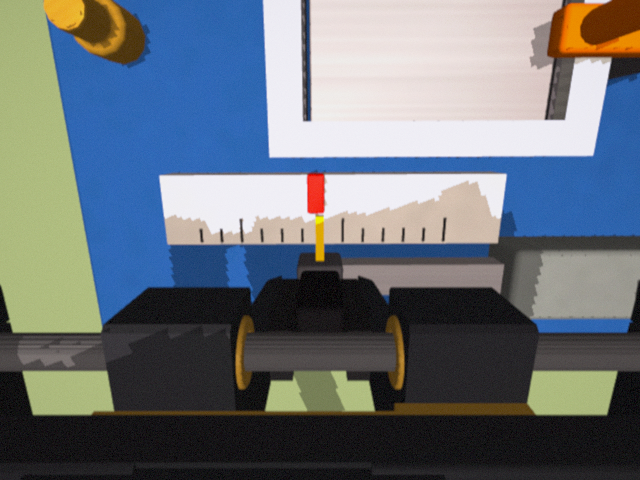

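The pointer (320,218) meets the rider (316,193), about 1 mm short. A small nudge, then hand in.

```bash
python3 - <<'E'
from fit import *
arm.move_straight(W(p,(-60,52.7,54)),.02); arm.pause(.8)
imaging.read_camera("wrist"); m=imaging.camera_model("wrist")
for k,z in dict(pointer=.032,mark=.035).items(): print(k,imaging.place_of("wrist",k)[:1])
s=sensors.get_state(); print(s["t"],s["gripper_force"],np.abs(s["joint_velocities"]).max())
print(finish_job())
E
```

```text
pointer [{'location': [319.0, 217.7], 'confidence': 0.89}]
mark [{'location': [317.9, 190.5], 'confidence': 0.74}]
22.5917 30.000609825365245 0.12839226970373965
the job is handed in; nothing more can be done
None
```

I handed the job in at about 22.6 s: the turnbutton was turned to its stop over the frame, the lock button was pushed to about 7.6 of its 8 mm, and the arm was pulled out and held with about 30 N, the pointer within about 1 mm of the rider's middle; the hand-in call returned no verdict.

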